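# Switch off the table's power pack under its push-latch cover

### The arm

A 7-joint arm with a two-finger parallel gripper is mounted at the origin on the work surface. World frame = base frame: x ahead of the robot, y to its left, z up, the work surface at z = 0. Lengths are in m, angles in rad, forces in N, time in s.
With the tool pointing down it reaches from about 0.4 to 0.85 m from the base axis. Payload 6.9 kg.
Tool frame: the origin (TCP) lies midway between the tips of the shut fingers; the grasp point (between the pads) lies behind it (ctrl.pinch_z is the z of the grasp point in the tool frame, in m); z points along the fingers, y is the direction in which the jaws open and shut (so a half turn about z gives the same grasp; the last joint's range is limited). The gripper opens to 85 mm and grips with 20 to 120 N. Pads are 22 mm wide; open, the fingers measure 114 mm over their backs; the gripper's body (76 mm by 85 mm) begins 54 mm behind the grasp point. The pads swing forward as they close: fully open they stand 13 mm farther back than shut.
Start: joints at [0.105, 0.507, -0.238, 1.5, 0.126, 1.149, -0.155], TCP at [0.625, -0, 0.231] pointing down, gripper open.
Joint ranges: [-3.08, 3.08], [-0.24, 2.05], [-1.43, 1.35], [0, 2.5], [-1.52, 4.66], [0.17, 1.96], [-2.89, 2.89]. Speed limits (rad/s): [2.39, 2.39, 3.14, 3.14, 3.14, 3.14, 3.14].

### API

Orientations are given as a unit quaternion [w, x, y, z].
In Python, from station import ctrl, get_state, vision, ticket, models gives the robot as it stands. Calls block until the motion is done:
- ctrl.movep(position, orientation): joint-space move of the TCP to a pose.
- ctrl.movel(position, frame=None, max_speed=0.15): straight line of the TCP; frame=None keeps the orientation; max_speed is the mean speed in m/s.
- ctrl.set_joints(angles): joint-space move.
- ctrl.ungrasp() and ctrl.close_gripper(force=None): open the fingers fully, or close them until they stop; force is the grip in N (None keeps the last).
- ctrl.pause(seconds).
- ctrl.ik(position, orientation): joint angles nearest the present ones, or None.
- get_state(): the state.
- vision.grab_frame(name): name is "scene" or "side" or "wrist"; returns (picture, depth): 400x640x3 uint8, blue, green, red; 400x640 float32, m along the optical axis (not along the pixel's ray), 0 where there is no reading.
- vision.camera_info(name): a dict with "mtx" (3x3 intrinsics, pixels), "R" (3x3) and "t" (3): a world point X has camera coordinates R X + t; the wrist camera has in their place "hand_eye" (4x4, takes a point from camera to tool coordinates, whose origin is the TCP and whose axes are the flange's). Camera axes: x right, y down, z forward; pixel columns grow to the right and rows downward; lengths in m; the calibration is good to about 2 mm. The wrist camera is an equidistant fisheye: a pixel r from the principal point sees the ray r / f radians off the axis. A picture is of the moment at which its call begins: read the wrist's pose just before it. camera_info takes no time and is no camera call.
A pose or a line that the arm cannot do raises ctrl.Unreachable and nothing moves.
- ticket.close_job(): hands the job in, once; it reports no verdict.
Trained networks look in the newest picture that a camera, given by its name, has taken for a name from the list of things; names that differ only in an ending like _2 or _b are one class to them, and where a whole thing is asked for, a point or a joint stands for the part that bears it (a point fixed in the world has none). Each returns a list of dicts, best first, with "p" (0 to 1); they miss things now and then, are a little off and sometimes report something else, mostly with a low value. They report only what shows in the picture. A call takes as long as a camera call.
- models.recognise(camera, target): "point" ([column, row] in pixels, amid what is visible of it).
- models.masks_of(camera, target): "mask" (400x640 bool, what is visible of it) and "point" ([column, row] in pixels, amid what is visible of it).
The state is a dict: "time": time; "qpos": joint angles; "qd": joint speeds; "tau": joint torques, N m; "tcp_pos": TCP position; "eef_rot": TCP orientation; "contact_force": force on the tool from outside, world axes, zero at the start; "wrist_torque": the same for the moment, N m; "width": finger opening in m.
Only numpy, scipy, OpenCV 4.12 (cv2) and the standard library are available. Lean on these libraries where they do the work, as an engineer would, in place of code of your own. Each camera call takes 0.05 s, during which the arm holds its last target. There are 200 camera calls.

### The job

The craft session is over and the cordless power pack on the table is still switched on. Press its aluminium cover down so that it pops open, press the raised half of the red rocker switch inside so that it tips over to off, then push the cover back down and press it until it latches shut. Only push with the fingertips: do not lift or shove the pack, and leave the other things on the table where they are.

Things in the scene. Friction and masses are not known exactly. Their poses are not given: they have to be found in the camera images.
- power_pack: White battery power pack, 2.2 kg, loose on rubber feet; 250 mm long (its y), 100 deep (x), 62 high. Origin: centre of its underside, z up; -x is the front, +x the hinge side. Grey end cheeks (|y| 109 to 125 mm) rise to z = 62. Under the cover a deck at z = 40 mm holds two sockets (y = 75, 18), a USB strip (y = -27) and a red rocker (y = -72). Front sill 44 mm high.
- cover (a joint): Angle of the cover, rad: 0 shut and latched (top flush with the cheeks), -0.066 pressed to its stop, 1.85 fully open. A spring with a damper opens it. Latched: push its front edge in 4 mm or more (3 N, to the stop is safe), let go, and it swings up in about 1 s behind the finger. Open: push it down (2 to 6 N) to the stop, hold 0.2 s, let go: it returns to 0 and stays. Short of the stop it reopens.
- cover_press (a point): Round dark thumb mark 22 mm across on the cover's top face, the point to press: 70 mm from the hinge axis, 18 mm from the front edge. Moves with the cover; shut it lies at x = -32, y = 50, z = 62 mm in the pack's frame. Below it is the push-push latch, with a tongue 16 mm wide hanging 34 mm under the cover's front edge.
- cover_hinge (a point): Middle of the cover's hinge axis, along the pack's y, at x = 38, y = 0, z = 56 mm in the pack's frame. The cover is an aluminium flap 214 mm along y, 6 mm thick, reaching 88 mm from this axis; its outer face is 6 mm off the axis plane. Fully open it leans 16 degrees back past upright, edge 142 mm above the table; to shut it push its outer face from the hinge side, over the top and down.
- rocker (a joint): Angle of the red rocker switch, rad: 0 = on (front half stands up, hinge-side half is down), 0.4 = off (front half down). It snaps over past 0.2 and stays; about 5 N on the outer end of the raised half tips it.
- rocker_press (a point): Point to press on the rocker's raised front half, marked with a white ring (the other half has a white bar), 10.5 mm in front of the pivot. When on it is at about x = -23, y = -72, z = 51 mm in the pack's frame, when off 4 mm lower. The rocker is 29 mm along the pack's x, 21 mm along y and pivots at x = -14, y = -72, z = 43.5 mm.
- paper_cup: White paper cup, 80 mm across the rim, 95 mm high, beside one end of the pack. Origin: centre of its underside. Leave alone.
- glue_jar: White glue jar with an orange lid, 68 mm across, 85 mm high, beside the other end of the pack. Origin: centre of its underside. Leave alone.
- tape_roll: Clear roll of tape lying flat, 88 mm across, 24 mm high, behind the pack's hinge side. Origin: centre of its underside. Leave alone.
- paint_brush: Slim blue paint brush lying down, 160 mm long (its x), 8 mm thick, behind the pack's hinge side. Origin: on its underside, about 95 mm from the handle's end. Leave alone.
- phone: Phone lying flat, 75 x 155 x 9 mm. Origin: centre of its underside. Leave alone.
- bone_folder: White flat bone folder, 151 x 22 x 5 mm, lying in front of the pack. Origin: on its underside near the middle. Leave alone.
- book_press: Wooden finishing press with steel screws holding a small book with an orange painted edge, 240 x 200 x 76 mm, 1.4 kg. Origin: on the table, under the middle of the book. Leave alone.

How it is judged:
On the way, in this order (a step that is already met when the one before it is completed fails the run):
1. the cover has been pressed and has swung fully open, the rocker still on (value of joint cover above 1.6 rad and value of joint rocker below 0.15 rad), for 0.2 s.
2. with the cover open, the rocker has been tipped to off (value of joint cover above 1.3 rad and value of joint rocker above 0.33 rad), for 0.2 s.
At the end, for the whole second after the job is handed in: The cover is latched shut (joint within 0.03 rad of 0) and stays so by itself, the rocker is off (over 0.33 rad), and the pack stands flat and at rest within 30 mm of where it was (value of joint cover between -0.03 and 0.03 rad and velocity of joint cover below 0.1 rad/s and value of joint rocker above 0.33 rad and distance of power_pack from where it was at the start of the episode below 0.03 m and angle between power_pack's own z axis and vertical below 0.03 rad and linear speed of power_pack below 0.02 m/s); the robot touches nothing.
It fails at once if the power pack is lifted (10 mm), tipped or shoved more than 30 mm (height (world z) of power_pack above 0.01 m or angle between power_pack's own z axis and vertical above 0.1 rad or distance of power_pack from where it was at the start of the episode above 0.03 m).
It fails at once if another thing on the table is shifted more than 25 mm, lifted or knocked over (distance of any of paper_cup, glue_jar, tape_roll, paint_brush, phone, bone_folder, book_press from where it was at the start of the episode above 0.025 m or angle between any of paper_cup, glue_jar, tape_roll, paint_brush, phone, bone_folder, book_press's own z axis and vertical above 0.3 rad).
It also fails if it takes over 58 s, if anything falls off the work surface, if the arm or the gripper's body presses on something with over 40 N, if the wrist force passes 120 N, or if a joint passes its speed limit or range.

## Working session

There is one attempt and no reset: what is moved stays moved. The work goes in short steps, each a Python script; the robot and the scene stay as the last script left them, time stands still between calls to the robot, and variables do not carry over. Pictures are saved under pics/ and viewed, about 8 in all and at most 12, crops included, and the job is handed in when it is done.

```bash
ls; mkdir -p pics; python3 - <<'E'
from station import ctrl,get_state,vision,models
import cv2,numpy as np
for n in ["scene","side"]:
    im,d=vision.grab_frame(n); cv2.imwrite(f"pics/{n}0.png",im); np.save(f"pics/{n}0.npy",d)
    i=vision.camera_info(n); print(n,i["mtx"].round(1).tolist(),(-i["R"].T@i["t"]).round(3))
    def w(px):
        u,v=map(int,px); z=np.median([x for x in d[max(0,v-2):v+3,u-2:u+3].ravel() if x>0] or [0])
        return (i["R"].T@(np.linalg.inv(i["mtx"])@[px[0]*z,px[1]*z,z]-i["t"])).round(3)
    for t in ["power_pack","cover_press","paper_cup","glue_jar","tape_roll","paint_brush","phone","bone_folder","book_press"]:
        for r in models.recognise(n,t)[:2]: print(t,round(r["p"],2),np.round(r["point"]),w(r["point"]))
print(get_state()["time"],ctrl.pinch_z,get_state()["eef_rot"])
E
```

```text
pics
scene [[517.1, 0.0, 310.5], [0.0, 517.1, 205.7], [0.0, 0.0, 1.0]] [ 1.182 -0.951  1.218]
power_pack 0.73 [296. 217.] [ 0.557 -0.041  0.062]
cover_press 0.94 [296. 212.] [ 0.545 -0.024  0.062]
paper_cup 0.58 [277. 265.] [ 0.598 -0.206  0.028]
tape_roll 0.83 [350. 197.] [0.632 0.173 0.011]
phone 0.77 [170. 334.] [ 0.483 -0.537  0.008]
bone_folder 0.65 [260. 208.] [ 0.404 -0.029  0.006]
book_press 0.57 [372. 114.] [0.501 0.567 0.065]
side [[459.4, 0.0, 324.0], [0.0, 459.4, 211.7], [0.0, 0.0, 1.0]] [0.247 1.347 1.387]
power_pack 0.59 [344. 211.] [0.516 0.002 0.058]
cover_press 0.62 [341. 208.] [ 0.53  -0.007  0.059]
glue_jar 0.57 [350. 254.] [0.435 0.241 0.078]
glue_jar 0.23 [344. 209.] [ 0.52  -0.009  0.058]
tape_roll 0.83 [306. 240.] [0.631 0.159 0.006]
paint_brush 0.68 [376. 221.] [ 0.381 -0.031  0.001]
paint_brush 0.28 [342. 216.] [0.514 0.037 0.06 ]
phone 0.56 [378. 147.] [ 0.469 -0.544  0.008]
phone 0.31 [342. 213.] [0.518 0.022 0.061]
bone_folder 0.6 [375. 222.] [ 0.387 -0.028  0.001]
book_press 0.74 [307. 342.] [0.483 0.628 0.07 ]
1.0 -0.0187 [-4.34183958e-06  7.07110562e-01  7.07103000e-01 -1.44558360e-05]
```

```bash
python3 - <<'E'
import cv2,numpy as np
a=cv2.imread("pics/scene0.png")[120:320,180:440];b=cv2.imread("pics/side0.png")[130:300,220:480]
a=cv2.resize(a,(780,600),interpolation=3)
cv2.imwrite("pics/a.png",a);cv2.imwrite("pics/b.png",cv2.resize(b,(780,510),interpolation=3))
E
```

```text
(no output)
```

View pics/a.png

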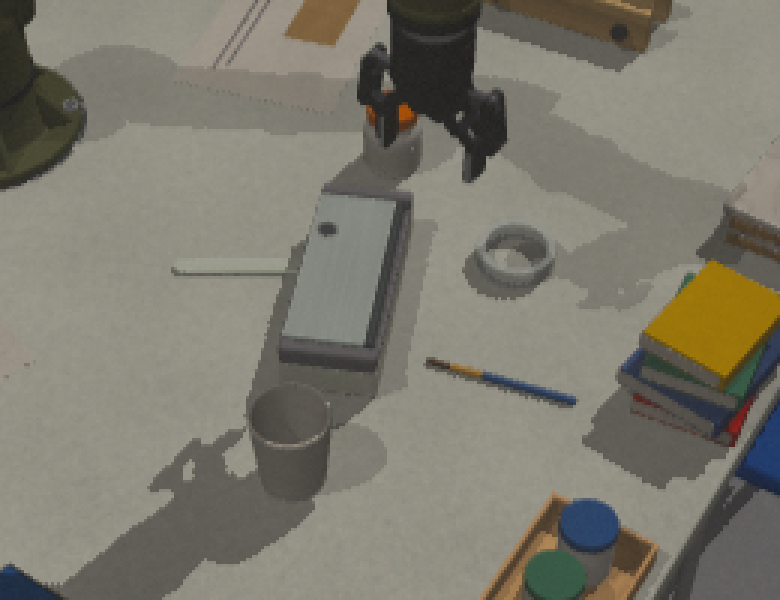

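View pics/b.png

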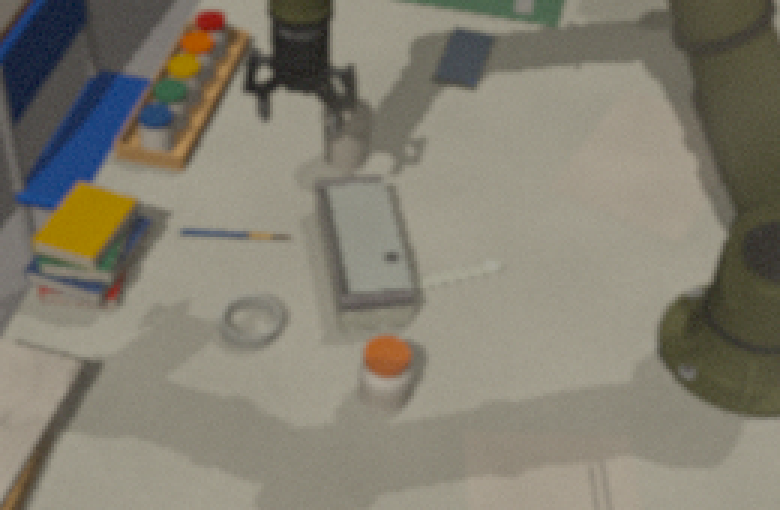

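The pack's hinge side faces away from the robot. The thumb mark is near the jar end, at about pixel (289,196) in scene and (351,216) in side. I'll fit the top face from depth.

```bash
cat > h.py <<'E'
from station import ctrl,get_state,vision,models,ticket
import cv2,numpy as np
from scipy.spatial.transform import Rotation as Rn
def cloud(n,d):
    i=vision.camera_info(n); v,u=np.mgrid[:400,:640]
    P=np.stack([u*d,v*d,d],-1)@np.linalg.inv(i["mtx"]).T
    return (P-i["t"])@i["R"]
def onplane(n,px,z):
    i=vision.camera_info(n); c=-i["R"].T@i["t"]; r=i["R"].T@(np.linalg.inv(i["mtx"])@[*px,1])
    return c+r*(z-c[2])/r[2]
E
python3 - <<'E'
from h import *
for n,px in [("scene",(289,196.3)),("side",(350.5,215.8))]:
    d=np.load(f"pics/{n}0.npy"); P=cloud(n,d).reshape(-1,3)[d.ravel()>0]
    m=(abs(P[:,0]-.53)<.12)&(abs(P[:,1])<.19)&(abs(P[:,2]-.06)<.008)
    q=P[m]
    # largest connected cluster via raster
    g=np.zeros((400,400),np.uint8); ij=((q[:,:2]-[.33,-.2])*1000).astype(int); g[ij[:,0],ij[:,1]]=1
    g=cv2.morphologyEx(g,cv2.MORPH_CLOSE,np.ones((9,9))); k,l,s,c=cv2.connectedComponentsWithStats(g)
    b=1+s[1:,4].argmax(); q=q[l[ij[:,0],ij[:,1]]==b]
    print(n,len(q),np.median(q[:,2]),cv2.minAreaRect((q[:,:2]*1000).astype(np.float32)),onplane(n,px,.062).round(4))
E
```

```text
scene 1771 0.062349245199267635 ((535.0352783203125, -11.156143188476562), (100.64323425292969, 259.3349914550781), 23.289085388183594) [0.4871 0.0222 0.062 ]
side 943 0.060142985296964074 ((530.1636962890625, -7.170074462890625), (100.69439697265625, 258.9021911621094), 23.101924896240234) [0.4817 0.0279 0.062 ]
```

Both views agree: the pack is at about (0.5325, -0.009) with a yaw of 23.2°. The predicted thumb mark (0.4836, 0.0245) matches what I see. Next I'll press it.

```bash
cat >> h.py <<'E'
C=np.array([.5325,-.009]); A=np.deg2rad(23.2); c,s=np.cos(A),np.sin(A)
def W(x,y,z):  # pack mm -> world m
    return np.array([C[0]+(c*x-s*y)/1e3, C[1]+(s*x+c*y)/1e3, z/1e3])
def Q(sg):
    m=np.array([[sg*c,sg*s,0],[sg*s,-sg*c,0],[0,0,-1]]); return Rn.from_matrix(m).as_quat()[[3,0,1,2]]
def F(): return np.array(get_state()["contact_force"])
def press(x,y,z0,zmin,fstop,step=1.0):
    f0=F(); log=[]; z=z0
    while z>zmin:
        z-=step; ctrl.movel(W(x,y,z),max_speed=.03); f=(F()-f0)[2]; log.append((round(z,1),round(float(get_state()["tcp_pos"][2])*1e3,1),round(float(f),1)))
        if f>fstop: break
    print(log); return z
E
python3 - <<'E'
from h import *
q0=np.array(get_state()["qpos"])
for sg in (1,-1):
    j=ctrl.ik(W(-32,50,130),Q(sg)); print(sg,None if j is None else np.round(np.array(j)-q0,2))
E
```

```text
1 [-0.23 -0.1   0.28  0.51 -0.15 -0.42 -1.09]
-1 [ 0.29 -0.03 -0.48  0.5   0.31 -0.33  1.56]
```

```bash
python3 - <<'E'
from h import *
ctrl.close_gripper(force=40)
ctrl.movep(W(-32,50,130),Q(1)); ctrl.movel(W(-32,50,66)); print(get_state()["time"],F())
press(-32,50,66,54,15)
ctrl.pause(.2)
ctrl.movel(W(-85,50,180),max_speed=.15); ctrl.pause(.6)
print(get_state()["time"],get_state()["width"])
ctrl.movep(W(-130,-72,230),Q(1))
for n in ["scene","side"]:
    im,d=vision.grab_frame(n); cv2.imwrite(f"pics/{n}1.png",im)
    for r in models.recognise(n,"rocker_press")[:2]: print(n,r["p"],r["point"],onplane(n,r["point"],.051),W(-23,-72,51))
im,_=vision.grab_frame("wrist");cv2.imwrite("pics/w1.png",im)
for r in models.recognise("wrist","rocker_press")[:2]: print(r["p"],r["point"])
print(get_state()["time"])
a=cv2.imread("pics/scene1.png")[120:320,180:440];cv2.imwrite("pics/a1.png",cv2.resize(a,(780,600),interpolation=3))
E
```

```text
3.3583 [ 0.11308859 -0.08551492 -0.08796962]
[(65.0, 65.8, -0.3), (64.0, 64.2, -0.0), (63.0, 62.9, 0.7), (62.0, 62.1, 2.0), (61.0, 61.0, 2.6), (60.0, 60.0, 0.9), (59.0, 59.0, 4.3), (58.0, 57.9, 2.6), (57.0, 57.3, 8.2), (56.0, 56.8, 15.3)]
7.7083 -9.57631681586106e-05
scene 0.41 [286.4, 227.6] [ 0.55086322 -0.08671272  0.051     ] [ 0.5397237  -0.08423841  0.051     ]
side 0.69 [309.2, 345.2] [0.47701425 0.62769861 0.051     ] [ 0.5397237  -0.08423841  0.051     ]
0.96 [322.1, 63.9]
8.625
```

View pics/a1.png

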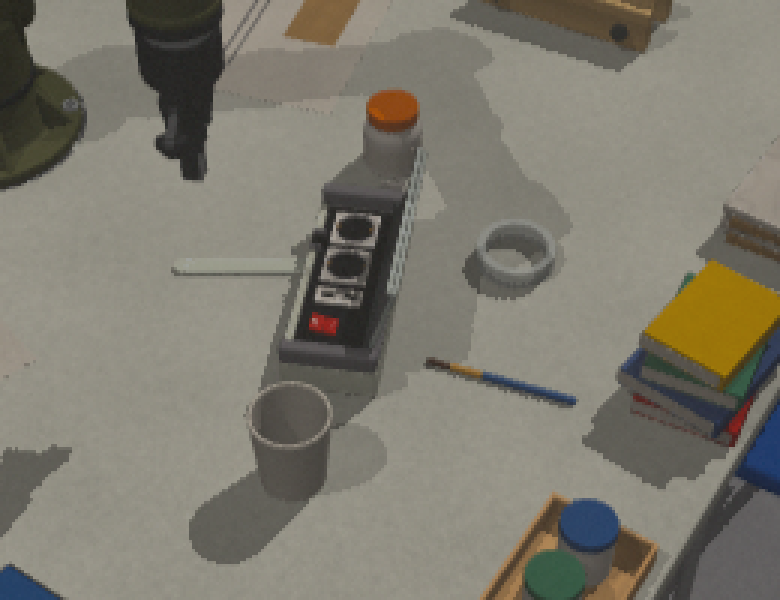

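View pics/w1.png

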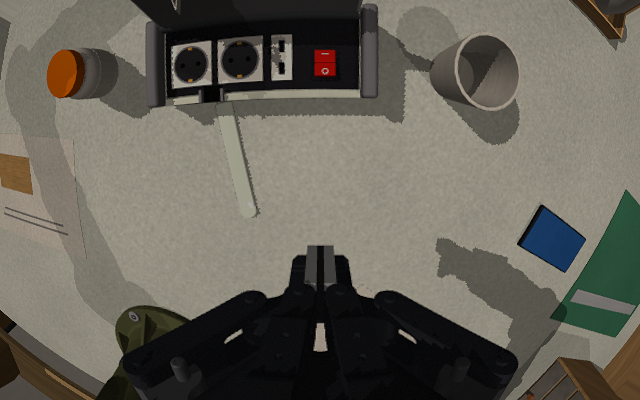

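The cover is fully open. In the wrist view the red rocker's white ring is at about (325,71), on the front half. I'll project that ring and then press it, moving 2 mm further outward.

```bash
cat > r.py <<'E'
from h import *
def wristpt(px,z):
    st=get_state(); i=vision.camera_info("wrist"); K=i["mtx"]
    x=(px[0]-K[0,2])/K[0,0]; y=(px[1]-K[1,2])/K[1,1]; t=np.hypot(x,y)
    r=np.array([x/t*np.sin(t),y/t*np.sin(t),np.cos(t)]); H=i["hand_eye"]
    q=st["eef_rot"]; R=Rn.from_quat([q[1],q[2],q[3],q[0]]).as_matrix()
    o=R@H[:3,3]+st["tcp_pos"]; d=R@H[:3,:3]@r
    return o+d*(z-o[2])/d[2]
def topack(p):
    v=(np.asarray(p)[:2]-C)*1e3; return np.round([c*v[0]+s*v[1],-s*v[0]+c*v[1]],1)
E
python3 - <<'E'
from r import *
print("wrist ring",topack(wristpt((325,71),.051)),"centre",topack(wristpt((325,63),.049)),"scene centre",topack(onplane("scene",(287.7,227.7),.049)))
# cheek corners front-left/right at z 62
print(topack(wristpt((147,106),.062)),topack(wristpt((378,97),.062)))
E
```

```text
wrist ring [-21.5 -75.6] centre [-13.  -75.6] scene centre [-10.1 -76.6]
[-47.2 119.5] [ -47.3 -128.3]
```

The wrist view puts the pack 1.5 mm in x and -3.5 mm in y from my estimate, so I'll update the pose and press the rocker.

```bash
sed -i 's/^C=np.array(\[.5325,-.009\]);\(.*\)$/C=np.array([.5325,-.009]);\1; C=C+np.array([c*1.5+s*3.5,s*1.5-c*3.5])\/1e3/' h.py; python3 - <<'E'
from r import *
print(C)
ctrl.movep(W(-26,-72,150),Q(1)); ctrl.movel(W(-26,-72,56)); print(get_state()["time"])
press(-26,-72,56,43.5,14)
ctrl.pause(.1); ctrl.movel(W(-26,-72,150),max_speed=.2)
ctrl.movep(W(-130,-72,230),Q(1)); ctrl.pause(.1)
im,_=vision.grab_frame("wrist");cv2.imwrite("pics/w2.png",cv2.resize(im[0:130,120:400],(784,364),interpolation=3)); print(get_state()["time"])
E
```

```text
[ 0.5352575  -0.01162606]
9.9917
[(55.0, 55.8, -1.6), (54.0, 54.0, -1.1), (53.0, 52.9, -1.8), (52.0, 51.9, -1.4), (51.0, 51.1, 1.5), (50.0, 50.0, 1.4), (49.0, 48.9, 0.4), (48.0, 47.8, -1.0), (47.0, 47.2, 1.7), (46.0, 46.9, 9.7), (45.0, 46.7, 18.0)]
14.25
```

View pics/w2.png

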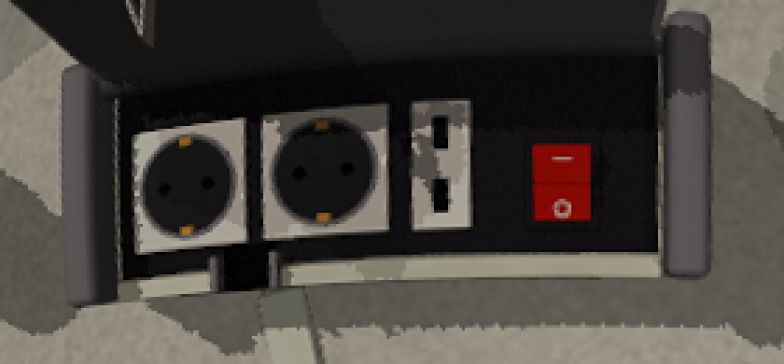

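```bash
python3 - <<'E'
import cv2,numpy as np
a=cv2.imread("pics/w1.png")[40:90,290:360];b=cv2.resize(cv2.imread("pics/w2.png"),(280,130),interpolation=cv2.INTER_AREA)[40:90,170:240]
cv2.imwrite("pics/cmp.png",cv2.resize(np.hstack([a,b]),None,fx=5,fy=5,interpolation=2))
E
```

```text
(no output)
```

View pics/cmp.png

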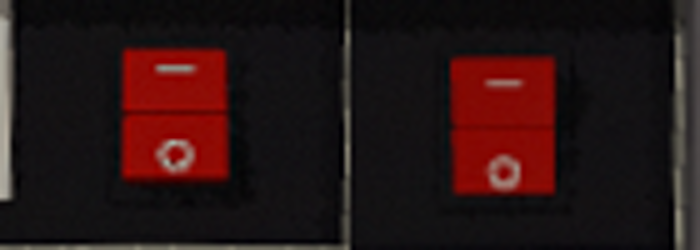

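The rocker has tipped. Its raised front edge and shadow are gone, and the shadow is now beside the bar half. The force trace also shows a snap followed by a hard stop. Next I'll close the cover from behind.

```bash
python3 - <<'E'
from r import *
Y=50; f0=F()
def tcp(th,r,h=11): # finger's front lower corner on outer face
    return W(38-r*np.cos(th)+6*np.sin(th)+h, Y, 56+r*np.sin(th)+6*np.cos(th))
path=[tcp(th,r) for th,r in zip(np.linspace(1.45,.08,9),np.linspace(66,80,9))]
pre=[W(100,Y,230),W(100,Y,118),W(55,Y,120)]
for p in pre+path+[W(-32,Y,58)]:
    j=ctrl.ik(p,Q(1)); print(np.round(p,3),None if j is None else np.round(j,2))
ctrl.movep(W(0,-20,250),Q(1)); ctrl.movep(pre[0],Q(1)); ctrl.movel(pre[1])
print(get_state()["time"])
for p in pre[2:]+path:
    ctrl.movel(p,max_speed=.08); print(np.round(F()-f0,1),end=' ')
print(get_state()["time"])
ctrl.movel(W(-32,Y,63),max_speed=.05)
press(-32,Y,63,53,18)
ctrl.pause(.4); print(F(),get_state()["tcp_pos"]); ctrl.movel(W(-32,Y,66),max_speed=.03);ctrl.movel(W(-32,Y,200))
ctrl.movep(W(-130,-20,250),Q(1)); ctrl.pause(.3)
a,_=vision.grab_frame("scene"); b,_=vision.grab_frame("wrist")
cv2.imwrite("pics/f.png",np.hstack([cv2.resize(a[120:280,200:400],(500,400)),cv2.resize(b[0:200,100:250],(300,400))])); print(get_state()["time"])
E
```

```text
[0.607 0.074 0.23 ] [-0.15  0.48 -0.01  1.54  0.01  1.12 -1.33]
[0.607 0.074 0.118] [-0.15  0.59 -0.02  1.69  0.01  0.87 -1.34]
[0.566 0.056 0.12 ] [-0.14  0.53 -0.01  1.8   0.01  0.81 -1.31]
[0.559 0.053 0.122] [-0.13  0.52 -0.01  1.82  0.    0.8  -1.31]
[0.548 0.048 0.123] [-0.13  0.5  -0.    1.85  0.    0.79 -1.3 ]
[0.537 0.044 0.121] [-0.13  0.49 -0.    1.88  0.    0.77 -1.29]
[0.526 0.039 0.117] [-0.12  0.48  0.    1.91 -0.    0.75 -1.29]
[0.516 0.035 0.111] [-0.12  0.48  0.    1.95 -0.    0.72 -1.28]
[0.507 0.031 0.103] [-0.11  0.48  0.01  1.98 -0.    0.69 -1.27]
[0.499 0.027 0.093] [-0.11  0.48  0.01  2.01 -0.01  0.65 -1.26]
[0.492 0.024 0.081] [-0.11  0.49  0.01  2.04 -0.01  0.61 -1.26]
[0.488 0.022 0.068] [-0.1   0.51  0.01  2.06 -0.01  0.57 -1.25]
[0.486 0.022 0.058] [-0.1   0.52  0.01  2.08 -0.01  0.54 -1.25]
16.3333
[1.9 0.  1.5] [2.1 0.2 1.3] [2.  0.1 1.4] [ 2.4 -0.4  1.4] [ 1.2 -0.3  1.9] [1.  0.1 0.9] [ 1.3 -0.5  1.9] [ 0.5 -0.2  2.4] [-0.2 -0.   1.4] [ 0.9 -0.2  1.7] 19.7833
[(62.0, 62.0, 0.3), (61.0, 60.9, 0.4), (60.0, 59.9, 0.5), (59.0, 59.0, 1.8), (58.0, 57.8, 1.1), (57.0, 57.3, 6.9), (56.0, 56.8, 12.6), (55.0, 56.3, 19.6)]
[-6.02095169 -0.37498407 21.45505445] [0.48595842 0.02159623 0.05630876]
24.9917
```

View pics/f.png

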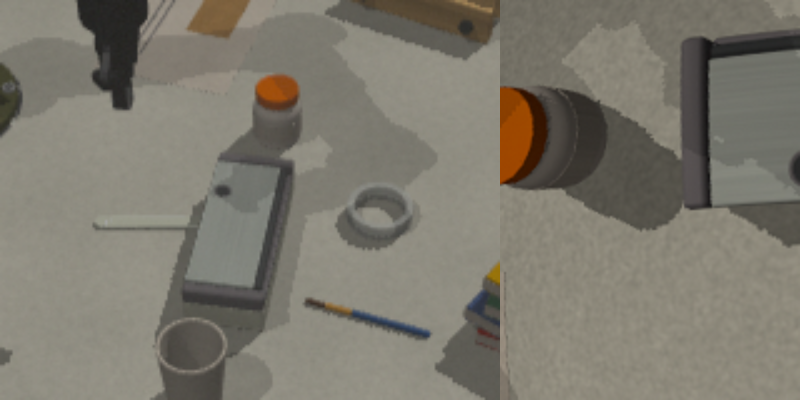

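The cover is shut, flush and staying shut about 3 s after release. The pack and the other things are in place, and the arm is clear. I'll hand the job in.

```bash
python3 -c "
from h import *
print(F()); ticket.close_job()"
```

```text
[0.24663539 0.12191206 0.41672001]
the job is handed in; nothing more can be done
```

The power pack is switched off and its cover is latched shut. I handed the job in at about 25 s of the 58 s allowed; no verdict was reported.

1. **Opening:** I pressed the thumb mark down to its stop (about 15 N) and backed the fingers away. The scene and wrist pictures showed the cover fully open.
2. **Switch:** I pressed the rocker's ringed half. It snapped at about z = 48 mm and stopped hard at 47 mm. Before-and-after wrist crops showed the front half down and the bar half raised.
3. **Closing:** I swept the cover over from the hinge side with about 2 N, pressed it to the stop (about 20 N), held 0.4 s and let go.

**Last checks:** The final pictures showed the cover flush and staying shut. The pack and the objects in view had not visibly moved, and the arm was clear with about 0.5 N on the wrist. With the cover shut, the rocker could not be looked at again.

**Disagreements:**
- The wrist view put the pack about 4 mm from my first depth-based estimate, so I corrected for that before pressing the rocker.
- The network's rocker detection in the side camera was wrong (it pointed at the book press), so I ignored it.

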